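# Load the jar pasteuriser, close it up and wind its timer

## Robot

A 6-joint arm with a two-finger parallel gripper is mounted at the origin on the work surface. World frame = base frame: x ahead of the robot, y to its left, z up, the work surface at z = 0. Lengths are in m, angles in degrees, forces in N, time in s.
With the tool pointing down it reaches from about 0.25 to 0.775 m from the base axis. Payload 8.9 kg.
Tool frame: the origin (TCP) lies midway between the tips of the shut fingers; the grasp point (between the pads) lies 19 mm behind it; z points along the fingers, y is the line along which they close (so a half turn about z gives the same grasp; the last joint's range is limited). The gripper opens to 85 mm and grips with 20 to 120 N. Pads are 22 mm wide; open, the fingers measure 114 mm over their backs; the gripper's body (76 mm by 85 mm) begins 54 mm behind the grasp point. The pads swing forward as they close: fully open they stand 13 mm farther back than shut.
Start: joints at [66.962, 16.656, -8.789, 64.555, 0, 82.019], TCP at [0.136, 0.507, 0.231] pointing down, gripper open.
Joint ranges: [-144.48, 144.48], [-52.06, 99.96], [-74.48, 78.29], [-112.23, 115.85], [-86.99, 84.42], [-180, 180]. Speed limits (degrees/s): [127.2, 127.2, 159.86, 180, 180, 180].

## Interface

Orientations are given as [roll, pitch, yaw] about the fixed x, y, z axes, in that order (R = Rz(yaw) Ry(pitch) Rx(roll)).
In Python, from station import bot gives the robot as it stands. The module is installed in compiled form; this text tells all that it offers. Calls block until the motion is done:
- bot.move_to(position, orientation): joint-space move of the TCP to a pose.
- bot.movel(position, rate=0.15, orientation=None): straight line of the TCP; orientation=None keeps the orientation; rate is the mean speed in m/s.
- bot.move_joints(angles): joint-space move.
- bot.open() and bot.gripper_close(effort=None): open the fingers fully, or close them until they stop; effort is the grip in N (None keeps the last).
- bot.hold(seconds).
- bot.inverse_kinematics(position, orientation): joint angles nearest the present ones, or None.
- bot.sense(): the state.
- bot.camera(name): name is "side" or "top" or "wrist"; returns a dict with "frame" (420x560x3 uint8, red, green, blue), "K" (3x3 intrinsics, pixels), "rvec" (rotation vector, rad) and "tvec" (3), from world to camera coordinates, as OpenCV has them; the wrist camera has in their place "tool_from_camera" (4x4, takes a point from camera to tool coordinates, whose origin is the TCP and whose axes are the flange's). Camera axes: x right, y down, z forward; pixel columns grow to the right and rows downward; lengths in m; the calibration is good to about 2 mm. A picture is of the moment at which its call begins: read the wrist's pose just before it. There is no depth.
A pose or a line that the arm cannot do raises bot.MotionError and nothing moves.
- bot.sign_off(): hands the job in; it is judged then, once.
The state is a dict: "t": time; "joints": joint angles; "joint_velocities": joint speeds; "joint_torque": joint torques, N m; "eef_pos": TCP position; "eef_rot": TCP orientation; "ft_force": force on the tool from outside, world axes, zero at the start; "torque": the same for the moment, N m; "opening": finger opening in m; "gripper_force": force on a finger pad.
Only numpy, scipy, OpenCV 4.12 (cv2) and the standard library are available. Lean on these libraries where they do the work, as an engineer would, in place of code of your own. Each camera call takes 0.05 s, during which the arm holds its last target. There are 200 camera calls.

## Task

Stand all the small jars upright in the pasteuriser's tray with their push-on caps pressed fully home. Then shut the hood completely, then swing the clamp arm all the way down onto it, and last wind the timer key clockwise, a bit at a time, until it stops. Leave the big jar, the mug and the bowl where they are.

Things in the scene. Friction and masses are not known exactly. Their poses are not given: they have to be found in the camera images.
- case: Pasteuriser fixed to the bench: steel tray (190 x 232 mm outside), hinged hood over it, clamp arm on its +y side, timer console on its -y side. Origin: centre of the tray's underside, on the bench; z up, x away from the robot towards the hinge (yaw varies by up to 0.2 rad). Offsets called 'case' below are in this frame, in mm. Console: x -60 to 60, y -225 to -120, top at z 60.
- tray (a point): Middle of the tray's inner floor: case x 3, y 0, z 6. Inside the tray spans case x -82 to 89, y -108 to 108; its walls rise to z 32. Four jars fit as two rows of two, at about case x -50 and 25, y -50 and 50. Any place inside will do.
- hood (a joint): Angle of the hood, rad: 0 fully shut, 1.52 to 1.65 as found (open, standing up), limit 1.75. It turns about the hinge, along the case's y. A friction hinge (0.9 N m) holds it wherever it is left, so it does not fall shut.
- hood_hinge (a point): Middle of the hood's hinge axis (along the case's y), at case x 95, y 0, z 34.
- hood_handle (a point): Middle of the hood's bar handle (100 mm long, about 10 mm thick, along the case's y), 35 mm out from the hood's front wall. Shut, it is at case x -130, y 0, z 84; open, it points up, about 260 mm above the bench, and can be pinched from above.
- hood_top (a point): Point on the outside of the hood's top, on its middle line, 30 mm from the front edge (shut: case x -65, y 0, z 106). A place to push it down. The hood is a box open underneath, 190 x 232 mm, 72 mm deep, walls 4 mm, with a clear top.
- clamp (a joint): Angle of the clamp arm, rad: 0 down, lying flat across the hood's top; 1.7 to 2.1 as found (standing up, leaning outwards, to the case's +y); limit 2.2. It turns about an axis along the case's x through clamp_pivot; friction (0.12 N m) holds it where it is left. Its own stop at 0 carries it.
- clamp_pivot (a point): The clamp arm's pivot, at case x -30, y 128, z 114, beside the hood, on a bracket 30 x 12 mm (case x -45 to -15, y 122 to 134) that rises from the bench.
- clamp_tip (a point): Middle of the black rubber grip (16 mm thick, 48 mm long along the arm) near the clamp arm's end, 65 mm from the pivot. The arm ends 80 mm from the pivot and is 18 mm wide. Arm down, this point is at case x -30, y 63, z 116 and the grip's upper side at z 124.
- key (a joint): Turn of the timer's winding key, rad, growing clockwise seen from above: 0 to 0.5 as found, stop at 3.6 (fully wound). It resists with 0.07 N m of friction and a light spring of up to 0.045 N m, and stays wherever it is left, so it can be turned bit by bit, letting go between turns.
- key_grip (a point): Middle of the key's flat steel wing, 52 mm long, 10 mm thick, 24 mm tall, on a stem on the console: case x 0, y -175, z 90 (wing from z 78 to 102, dial plate under it at z 62). At joint value 0 the wing's length lies along the case's x; it turns about the vertical. Pinch it across its thickness from above.
- jar1: Small full glass jar (one of two to four alike present), 54 mm across, glass body 62 mm tall, 0.18 kg, with a 48 mm push-on cap on top. Origin: centre of its underside, z up. Height over all 86 mm with the cap up, 80 mm with it home. It stands on the bench to the left of the pasteuriser at the start.
- jar1_cap (a joint): How far this jar's cap is pressed down, m: 0 as found (standing proud), 0.006 fully home. About 7 N pushes it, and it stays where it is pushed.
- jar2: Small full glass jar (one of two to four alike present), 54 mm across, glass body 62 mm tall, 0.18 kg, with a 48 mm push-on cap on top. Origin: centre of its underside, z up. Height over all 86 mm with the cap up, 80 mm with it home. It stands on the bench to the left of the pasteuriser at the start.
- jar2_cap (a joint): How far this jar's cap is pressed down, m: 0 as found (standing proud), 0.006 fully home. About 7 N pushes it, and it stays where it is pushed.
- jar3: Small full glass jar (one of two to four alike present), 54 mm across, glass body 62 mm tall, 0.18 kg, with a 48 mm push-on cap on top. Origin: centre of its underside, z up. Height over all 86 mm with the cap up, 80 mm with it home. It stands on the bench to the left of the pasteuriser at the start.
- jar3_cap (a joint): How far this jar's cap is pressed down, m: 0 as found (standing proud), 0.006 fully home. About 7 N pushes it, and it stays where it is pushed.
- jar4: Small full glass jar (one of two to four alike present), 54 mm across, glass body 62 mm tall, 0.18 kg, with a 48 mm push-on cap on top. Origin: centre of its underside, z up. Height over all 86 mm with the cap up, 80 mm with it home. It stands on the bench to the left of the pasteuriser at the start.
- jar4_cap (a joint): How far this jar's cap is pressed down, m: 0 as found (standing proud), 0.006 fully home. About 7 N pushes it, and it stays where it is pushed.
- bigjar: Bystander: large preserve jar, 90 mm across, 150 mm tall. Origin: centre of its underside.
- mug: Bystander: white mug, 80 mm across, 90 mm tall, handle on its +y side. Origin: centre of its underside.
- bowl: Bystander: plastic bowl, 120 mm across, 50 mm tall. Origin: centre of its underside.
Not all that is in view belongs to the job. Leave any pink look-alike of the jar4 alone. What is shaped like the jar2 but turquoise is not meant.

How it is judged (in metres and radians):
On the way, in this order (a step that is already met when the one before it is completed fails the run):
1. every jar stands in the tray with its cap fully home, the hood still open (x of jar1 in the frame of case between -0.062 and 0.068 m and y of jar1 in the frame of case between -0.086 and 0.086 m and z of each of jar1, jar2, jar3, jar4 in the frame of case below 0.014 m and angle between each of jar1, jar2, jar3, jar4's own z axis and vertical below 0.15 rad and value of joint each of jar1_cap, jar2_cap, jar3_cap, jar4_cap above 0.0045 m and x of jar2 in the frame of case between -0.062 and 0.068 m and y of jar2 in the frame of case between -0.086 and 0.086 m and x of jar3 in the frame of case between -0.062 and 0.068 m and y of jar3 in the frame of case between -0.086 and 0.086 m and x of jar4 in the frame of case between -0.062 and 0.068 m and y of jar4 in the frame of case between -0.086 and 0.086 m and value of joint hood above 0.3 rad), for 0.2 s.
2. the hood is fully shut (value of joint hood below 0.03 rad), for 0.2 s.
3. the clamp arm is down on the shut hood (value of joint hood below 0.03 rad and value of joint clamp below 0.1 rad), for 0.2 s.
4. the timer key is wound to its stop (all of step 3 and value of joint key above 3.4 rad), for 0.2 s.
At the end, for the whole second after the job is handed in: Every jar present stands in the tray (underside within 8 mm of the tray's floor, tilt under 0.15 rad) at rest with its cap pressed at least 4.5 of 6 mm; the hood is within 0.03 rad of shut, the clamp arm within 0.1 rad of down and the key wound past 3.4 rad (stop at 3.6) (all of step 4 and x of jar1 in the frame of case between -0.062 and 0.068 m and y of jar1 in the frame of case between -0.086 and 0.086 m and z of each of jar1, jar2, jar3, jar4 in the frame of case below 0.014 m and angle between each of jar1, jar2, jar3, jar4's own z axis and vertical below 0.15 rad and value of joint each of jar1_cap, jar2_cap, jar3_cap, jar4_cap above 0.0045 m and x of jar2 in the frame of case between -0.062 and 0.068 m and y of jar2 in the frame of case between -0.086 and 0.086 m and x of jar3 in the frame of case between -0.062 and 0.068 m and y of jar3 in the frame of case between -0.086 and 0.086 m and x of jar4 in the frame of case between -0.062 and 0.068 m and y of jar4 in the frame of case between -0.086 and 0.086 m and linear speed of each of jar1, jar2, jar3, jar4 below 0.03 m/s); the robot touches nothing.
It fails at once if a bystander (big jar, mug or bowl) is moved more than 40 mm (distance of any of bigjar, mug, bowl from where it was at the start of the episode above 0.04 m).
Of jar1, jar2, jar3, jar4 only 2 to 4 are there at a start; the rules pass over those that are not, and their reading is None.
At some moment in a run one of jar1, jar2, jar3, jar4 may be knocked a few centimetres aside while the robot is not near it.
It also fails if it takes over 210 s, if anything falls off the work surface, if the arm or the gripper's body presses on something with over 40 N, if the wrist force passes 120 N, or if a joint passes its speed limit or range.

## Working session

There is one attempt and no reset: what is moved stays moved. The work goes in short steps, each a Python script; the robot and the scene stay as the last script left them, time stands still between calls to the robot, and variables do not carry over. Pictures are saved under pics/ and viewed, at most 14 in all, crops included, and the job is handed in when it is done.

```bash
mkdir -p pics; python3 - <<'E'
from station import bot
import cv2
s=bot.sense();print(s)
for n in("top","side"):
    c=bot.camera(n);cv2.imwrite(f"pics/{n}0.png",c["frame"][:,:,::-1])
    print(n,c["K"],c["rvec"],c["tvec"])
c=bot.camera("wrist");print(c["tool_from_camera"],c["K"])
E
```

```text
{'t': 0.0, 'joints': array([ 6.69616567e+01,  1.66885807e+01, -8.83056625e+00,  6.45555854e+01,
        9.95930337e-04,  8.20185369e+01]), 'joint_velocities': array([-0.04363853,  0.04186764,  0.04139833, -0.04067515, -0.03186823,
        0.08864476]), 'joint_torque': array([ 1.34747825e-03, -5.37147117e+01,  3.31363428e+01,  1.59838685e-02,
       -3.60815884e-04, -2.04101525e-06]), 'eef_pos': array([0.1362022 , 0.50657025, 0.23073874]), 'eef_rot': array([-1.79926130e+02, -1.13630733e-02,  1.64943112e+02]), 'ft_force': array([ 0.10050455, -0.46511061,  0.40646405]), 'torque': array([-0.0052269 , -0.01585947, -0.00550321]), 'gripper_force': 0.0, 'opening': 0.08560190641200191}
top [[417.82508602   0.         284.56051234]
 [  0.         417.82508602 215.07618887]
 [  0.           0.           1.        ]] [ 2.1920302  -2.16948925  0.07179822] [-0.04856068  0.53869425  1.34189648]
side [[444.64445804   0.         283.79294987]
 [  0.         444.64445804 213.98163875]
 [  0.           0.           1.        ]] [ 2.24603587 -0.44517215  0.19903204] [-0.51437101  0.14936974  1.21856198]
[[-1.95980360e-04 -9.57751418e-01 -2.87597257e-01  7.29389562e-02]
 [ 9.99999955e-01 -1.22991154e-04 -2.71857247e-04  4.43619498e-04]
 [ 2.24999746e-04 -2.87597298e-01  9.57751400e-01 -1.43482604e-01]
 [ 0.00000000e+00  0.00000000e+00  0.00000000e+00  1.00000000e+00]] [[301.02512413   0.         280.20416416]
 [  0.         301.02512413 210.07081204]
 [  0.           0.           1.        ]]
```

View pics/top0.png

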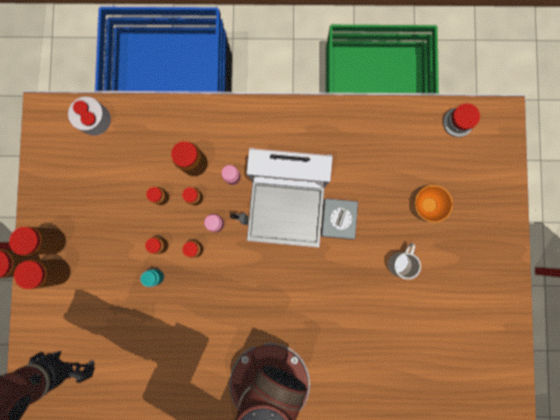

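View pics/side0.png

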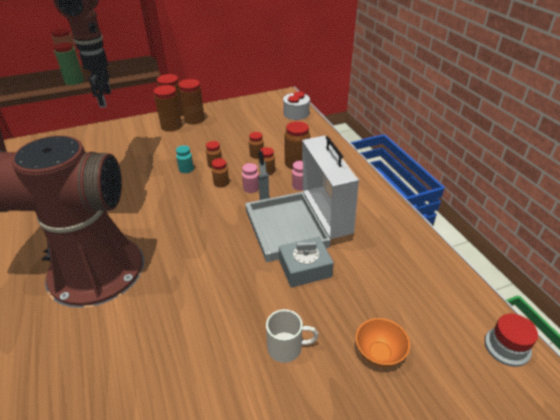

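The red small jars are at top pixels (156,195), (191,195), (154,245) and (192,248). The look-alikes are pink at (230,174) and (213,223) and turquoise at (151,278), plus the big red-capped jar at (185,155), the three large ones at the left edge and a red-topped dish at (465,117). I choose the four small red-capped ones. Next I'll localise them and check a close crop.

```bash
cat > h.py <<'E'
from station import bot
import numpy as np, cv2
def ray(c,uv,z):
    R=cv2.Rodrigues(np.array(c["rvec"]))[0];t=np.array(c["tvec"]).ravel()
    o=-R.T@t;d=R.T@np.linalg.inv(c["K"])@np.array([uv[0],uv[1],1.])
    return o+d*(z-o[2])/d[2]
def wcam():
    s=bot.sense();c=bot.camera("wrist")
    from scipy.spatial.transform import Rotation as Ro
    T=np.eye(4);T[:3,:3]=Ro.from_euler("xyz",s["eef_rot"],degrees=True).as_matrix();T[:3,3]=s["eef_pos"]
    M=np.linalg.inv(T@c["tool_from_camera"]);c["rvec"]=cv2.Rodrigues(M[:3,:3])[0];c["tvec"]=M[:3,3];return c
def proj(c,P): return cv2.projectPoints(np.float64(P).reshape(-1,3),np.array(c["rvec"]),np.array(c["tvec"]),c["K"],None)[0].reshape(-1,2)
def redmask(f):
    h=cv2.cvtColor(f,cv2.COLOR_RGB2HSV);return (((h[...,0]<6)|(h[...,0]>174))&(h[...,1]>200)&(h[...,2]>90)).astype(np.uint8)
def blobs(m,amin=30):
    n,l,st,ce=cv2.connectedComponentsWithStats(m);return [(ce[i],st[i]) for i in range(1,n) if st[i][4]>=amin]
E
python3 - <<'E'
from h import *
c=bot.camera("top");f=c["frame"]
for ce,st in blobs(redmask(f),40): print(ce.round(1),st,ray(c,ce,.086).round(4))
h=cv2.cvtColor(f,cv2.COLOR_RGB2HSV)
m=((h[...,1]<60)&(h[...,2]>60)).astype(np.uint8);m[:, :240]=0;m[:,365:]=0;m[:140]=0;m[260:]=0
for ce,st in blobs(m,40): print("gray",ce.round(1),st)
cv2.imwrite("pics/t1.png",cv2.resize(f[130:290,135:370],None,fx=3.4,fy=3.4,interpolation=cv2.INTER_CUBIC)[:,:,::-1])
E
```

```text
[ 83.9 112.6] [ 74 102  20  22 228] [0.8531 0.5951 0.086 ]
[465.9 115.9] [453 104  27  25 461] [ 0.8526 -0.6105  0.086 ]
[184.  153.9] [172 142  25  25 460] [0.7237 0.2739 0.086 ]
[153.6 194.1] [147 188  14  14 148] [0.5958 0.3655 0.086 ]
[189.5 194.5] [183 188  14  14 148] [0.5955 0.2531 0.086 ]
[ 23.3 240.6] [  8 227  30  28 549] [0.4467 0.7651 0.086 ]
[152.7 245.2] [146 238  15  15 153] [0.4371 0.3629 0.086 ]
[189.8 249. ] [183 242  14  15 153] [0.4263 0.2477 0.086 ]
[  3.3 263.4] [  0 251   9  26 160] [0.3761 0.8231 0.086 ]
[ 28.2 274.3] [ 14 261  29  28 580] [0.3434 0.744  0.086 ]
gray [294.5 200. ] [ 240  148  118   99 8353]
```

View pics/t1.png

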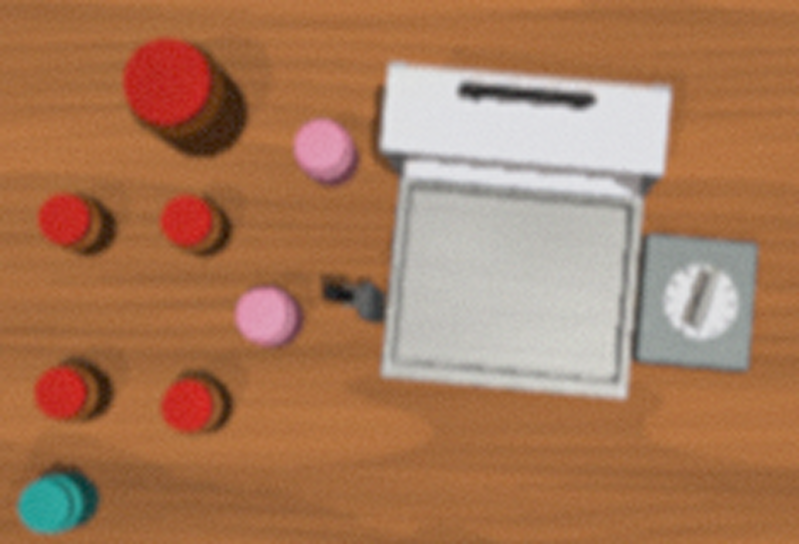

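The crop shows four small red-capped jars, two pink look-alikes, one turquoise, and the big jar. The tray's front rim corners are at crop (383,377) and (628,397), the console at (636..757, 233..370), and the key wing at about (700,298). Next I'll fit the case pose.

```bash
python3 - <<'E'
from h import *
c=bot.camera("top")
q=lambda u,v:((u+.5)/3.4-.5+135,(v+.5)/3.4-.5+130)
I=[(383,377,-95,116,.032),(628,397,-95,-116,.032),(748,370,-60,-225,.06),(757,242,60,-225,.06),(648,233,60,-120,.06)]
W=np.array([ray(c,q(u,v),z)[:2] for u,v,_,_,z in I]);C=np.array([(x,y) for _,_,x,y,_ in I])/1000
cm,wm=C.mean(0),W.mean(0);A=(C-cm).T@(W-wm);th=np.arctan2(A[0,1]-A[1,0],A[0,0]+A[1,1])
R=np.array([[np.cos(th),-np.sin(th)],[np.sin(th),np.cos(th)]]);t=wm-R@cm
print(np.degrees(th),t,((W-(C@R.T+t))*1000).round(1))
for n,uv,z in [("big",(184,153.9),.15),("pinkA",(325/3.4+135,148/3.4+130),.086),("pinkB",(267/3.4+135,316/3.4+130),.086),("clamp tip",(330/3.4+135,288/3.4+130),.17)]: print(n,ray(c,uv,z).round(3))
E
```

```text
-4.246074839518308 [ 0.54100311 -0.04603939] [[ 0.1 -0.8]
 [ 0.9 -1.1]
 [ 0.2  1.5]
 [-0.4  1.8]
 [-0.8 -1.4]]
big [0.71  0.258 0.15 ]
pinkA [0.663 0.127 0.086]
pinkB [0.508 0.176 0.086]
clamp tip [0.528 0.108 0.17 ]
```

```bash
cat >> h.py <<'E'
TH=np.radians(-4.246);T0=np.array([.5410,-.0460])
def W(x,y,z): 
    x,y=x/1000,y/1000;return [T0[0]+np.cos(TH)*x-np.sin(TH)*y,T0[1]+np.sin(TH)*x+np.cos(TH)*y,z/1000]
DN=[180,0,175.754]
def st(msg=""):
    s=bot.sense();print(msg,"t%.1f"%s["t"],np.round(s["eef_pos"],4),"F",np.round(s["ft_force"],1),"op %.4f"%s["opening"],"gf %.1f"%s["gripper_force"],"j6 %.0f"%s["joints"][5]);return s
def jars():
    c=bot.camera("top");o=[]
    for ce,s in blobs(redmask(c["frame"]),100):
        if s[4]<230 and 8<s[2]<20 and ce[0]>100: o.append(ray(c,ce,.083)[:2])
    return o
def pressdown(x,y,z0,z1,fmax=18):
    """fingers shut: go down in small steps until the force rises"""
    f0=bot.sense()["ft_force"][2];z=z0
    while z>z1:
        z-=.001;bot.movel([x,y,z],.03);s=bot.sense();f=s["ft_force"][2]-f0
        if f>fmax: break
    print("press z %.4f eef %.4f F %.1f"%(z,s["eef_pos"][2],f))
E
python3 - <<'E'
from h import *
J=sorted(jars(),key=lambda p:p[0]+p[1]);print(np.round(J,4))
for p in J: print(bot.inverse_kinematics([*p,.03],DN) is not None, bot.inverse_kinematics([*p,.25],DN) is not None)
for p in [(0,-175,.083),(-130,0,.07),(-30,63,.12)]: print(bot.inverse_kinematics(W(p[0],p[1],p[2]*1000),DN) is not None)
bot.gripper_close(20)
p=J[0];bot.move_to([*p,.14],DN);st("over")
bot.movel([*p,.089],.1);pressdown(*p,.087,.0775);st()
bot.movel([*p,.14],.2)
E
```

```text
[[0.427  0.248 ]
 [0.4372 0.3639]
 [0.5958 0.2533]
 [0.5962 0.366 ]]
True True
True True
True True
True True
True
True
True
over t2.5 [0.4268 0.2487 0.1403] F [ 0.3 -0.7 -0.1] op -0.0002 gf 0.0 j6 26
press z 0.0780 eef 0.0798 F 30.1
 t5.5 [0.4275 0.2482 0.0798] F [-6.6 -2.5 29.4] op 0.0000 gf 14.3 j6 26
```

```bash
python3 - <<'E'
from h import *
J=sorted(jars(),key=lambda p:p[0]+p[1]);print(np.round(J,4))
for p in J[1:]:
    bot.move_to([*p,.14],DN)
    bot.movel([*p,.089],.12);pressdown(*p,.086,.0775)
    bot.movel([*p,.14],.25)
bot.move_to([.35,.3,.25],DN);bot.open()
print(np.round(jars(),4));st()
c=bot.camera("top");cv2.imwrite("pics/t2.png",cv2.resize(c["frame"][110:310,100:370],None,fx=2.9,fy=2.9)[:,:,::-1])
E
```

```text
[[0.5963 0.2537]
 [0.5962 0.366 ]]
press z 0.0770 eef 0.0800 F 19.7
[[0.5954 0.3644]
 [0.5959 0.2535]
 [0.4275 0.247 ]]
 t12.0 [0.35 0.3  0.25] F [0.3 0.9 0. ] op 0.0854 gf 0.0 j6 36
```

View pics/t2.png

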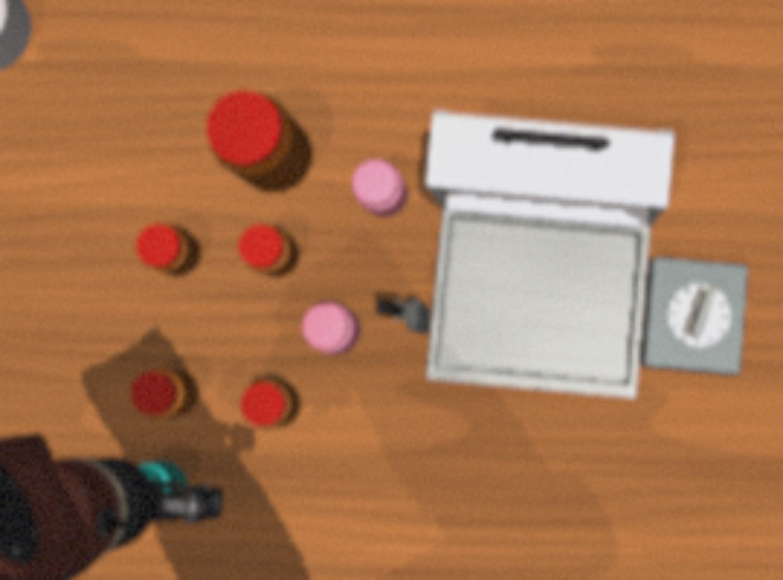

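The view shows the four jars upright: crop (160,246), (262,246), (158,391) in shadow, and (265,402). The arm had hidden some of them, so only two are pressed. I'll press the other two.

```bash
sed -i 's/>200)&(h\[...,2\]>90)/>190)\&(h[...,2]>60)/' h.py; python3 - <<'E'
from h import *
print(np.round(jars(),4))
bot.gripper_close(20)
for p in [(.4372,.3639),(.596,.2536)]:
    bot.move_to([*p,.14],DN)
    bot.movel([*p,.089],.12);pressdown(*p,.086,.0765)
    bot.movel([*p,.14],.25)
bot.move_to([.35,.1,.28],DN);bot.open()
print(np.round(jars(),4));st()
E
```

```text
[[0.5954 0.3641]
 [0.5962 0.2539]
 [0.4368 0.3652]
 [0.4269 0.2469]]
press z 0.0780 eef 0.0799 F 19.5
press z 0.0770 eef 0.0799 F 24.9
[[0.5954 0.3643]
 [0.5953 0.2525]
 [0.4371 0.3622]
 [0.4271 0.2484]]
 t22.6 [0.35 0.1  0.28] F [-0.5  0.2  0.6] op 0.0855 gf 0.0 j6 9
```

```bash
cat >> h.py <<'E'
def pick(p):
    bot.open();bot.move_to([*p,.16],DN);bot.movel([*p,.03],.15);bot.gripper_close(35)
    s=st("grip");bot.movel([*p,.25],.25);s=st("lift");return s["opening"]>.04
def place(cx,cy):
    x,y,_=W(cx,cy,0);q=bot.sense()["eef_pos"]
    bot.movel([x,q[1],.25],.3);bot.movel([x,y,.25],.3);bot.movel([x,y,.06],.2);bot.movel([x,y,.0375],.05);st("down")
    bot.open();bot.movel([x,y,.25],.25)
E
python3 - <<'E'
from h import *
J=jars();print(np.round(J,4))
p=min(J,key=lambda p:np.hypot(p[0]-.427,p[1]-.248))
if pick(p): place(25,-48)
print(np.round(jars(),4));st()
c=wcam();cv2.imwrite("pics/w1.png",c["frame"][:,:,::-1])
E
```

```text
[[0.5952 0.3643]
 [0.595  0.2527]
 [0.4372 0.3621]
 [0.4272 0.249 ]]
grip t25.1 [0.4277 0.2493 0.0308] F [-1.2 -0.2  6.6] op 0.0531 gf 35.7 j6 26
lift t26.2 [0.4265 0.2488 0.2488] F [ 0.5  0.  -1.2] op 0.0532 gf 37.0 j6 26
down t29.8 [ 0.5621 -0.0957  0.037 ] F [ 0.6 -0.2 -2. ] op 0.0529 gf 37.0 j6 -13
[[0.6262 0.2234]
 [0.5954 0.3642]
 [0.4373 0.3621]]
 t31.3 [ 0.5616 -0.0955  0.2485] F [ 0.1 -0.2 -0.2] op 0.0856 gf 0.0 j6 -13
```

View pics/w1.png

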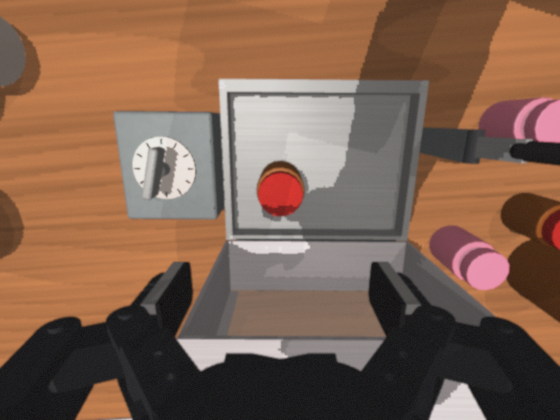

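The wrist view shows the first jar upright in the tray at (280,190). Meanwhile one waiting jar has been knocked towards the big jar, to about (0.626,0.223). I'll place the two ordinary ones next, then the knocked one with a tilted grasp.

```bash
python3 - <<'E'
from h import *
for q,t in [((.5954,.3642),(25,48)),((.4373,.3621),(-46,-48))]:
    J=jars();p=min(J,key=lambda p:np.hypot(p[0]-q[0],p[1]-q[1]))
    if np.hypot(*(p-q))>.01: print("moved",p);break
    if pick(p): place(*t)
    print(np.round(jars(),4))
bot.movel([.40,.05,.28],.3)
bot.move_to([.45,.2,.25],[180,0,-158]);st()
c=wcam();f=c["frame"].copy();cv2.imwrite("pics/w2.png",f[:,:,::-1])
for ce,s_ in blobs(redmask(c["frame"]),150): print(ce.round(0),s_[4],ray(c,ce,.08).round(4),ray(c,ce,.15).round(4))
E
```

```text
grip t34.7 [0.5957 0.365  0.0311] F [-0.7  0.4  4.8] op 0.0532 gf 36.9 j6 30
lift t35.8 [0.5945 0.3642 0.2483] F [ 0.2 -0.2 -2.4] op 0.0535 gf 37.1 j6 30
down t39.1 [0.5692 0.     0.0371] F [ 0.9  0.6 -1.4] op 0.0531 gf 37.2 j6 -3
[[ 0.6265  0.2234]
 [ 0.5603 -0.0933]
 [ 0.4371  0.3622]]
grip t43.7 [0.4375 0.3627 0.0309] F [-1.1 -1.1  4.6] op 0.0529 gf 36.1 j6 37
lift t44.7 [0.4363 0.3618 0.2487] F [ 0.3  0.3 -1.3] op 0.0532 gf 37.1 j6 37
down t48.4 [ 0.4913 -0.0904  0.0371] F [-0.8  0.  -1.4] op 0.0532 gf 37.0 j6 -15
[[0.6263 0.2236]
 [0.5701 0.0008]]
 t51.3 [0.4502 0.1995 0.2491] F [0.2 0.7 0.3] op 0.0854 gf 0.0 j6 -7
[  6. 128.] 469 [ 0.4926 -0.0803  0.08  ] [ 0.468  -0.0236  0.15  ]
[ 68. 227.] 1288 [ 0.575  -0.0027  0.08  ] [0.532  0.0366 0.15  ]
[245. 331.] 983 [0.6297 0.2249 0.08  ] [0.5745 0.2132 0.15  ]
```

View pics/w2.png

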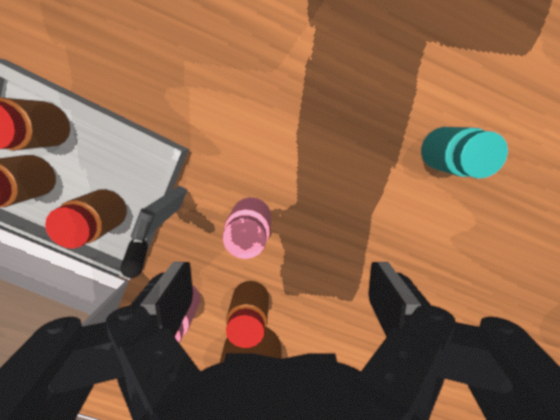

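The wrist view shows the knocked jar upright at (245,331), with pink ones at (246,230) and (182,318). The three placed jars are upright in the tray. Next is the tilted grasp.

```bash
python3 - <<'E'
from h import *
t=np.radians(15)
def tcp(p,yaw,z): # grasp axis through the jar at height z+.019
    d=-np.sin(t)*.019;a=np.radians(yaw);return [p[0]+d*np.cos(a),p[1]+d*np.sin(a),z]
p=np.array([.6262,.2234]);o=[180,15,-158];o2=[180,15,175.754]
bot.move_to(tcp(p,-158,.2),o);bot.movel(tcp(p,-158,.034),.12);st("at")
bot.gripper_close(35);st("grip");bot.movel(tcp(p,-158,.25),.2)
x,y,_=W(-46,48,0)
bot.movel([.47,.22,.25],.3);bot.move_to(tcp((x,y),175.754,.25),o2)
bot.movel(tcp((x,y),175.754,.06),.2);bot.movel(tcp((x,y),175.754,.0415),.04);st("down")
bot.open();bot.movel(tcp((x,y),175.754,.25),.25)
bot.move_to([.40,.0,.30],DN);bot.movel([.36,0,.33],.2);st()
c=wcam();cv2.imwrite("pics/w3.png",c["frame"][:,:,::-1])
E
```

```text
at t53.6 [0.6313 0.2254 0.0348] F [-0.5  0.  -0.2] op 0.0855 gf 0.0 j6 -10
grip t54.0 [0.6312 0.2253 0.0346] F [-1.2 -0.8  6.3] op 0.0532 gf 37.0 j6 -10
down t58.5 [0.5034 0.0049 0.0413] F [ 0.3 -1.  -2.1] op 0.0530 gf 37.0 j6 -4
 t60.9 [0.3604 0.     0.3294] F [ 0.2  0.2 -0.4] op 0.0853 gf 0.0 j6 -7
```

View pics/w3.png

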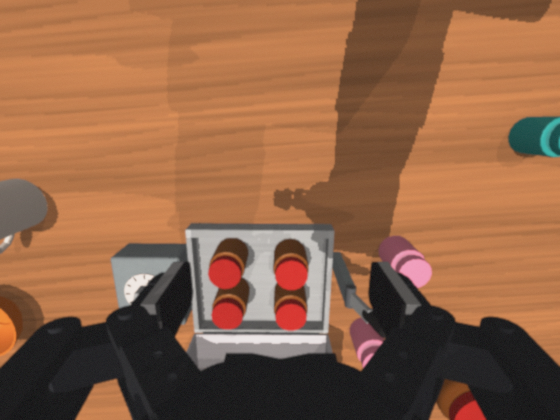

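All four jars stand in the tray at (227,265), (291,270), (228,308) and (290,312). I'll check their positions numerically, measure the hood's handle and start closing the hood.

```bash
cat >> h.py <<'E'
def inv(w): 
    d=np.array(w[:2])-T0;return np.round([(np.cos(TH)*d[0]+np.sin(TH)*d[1])*1e3,(-np.sin(TH)*d[0]+np.cos(TH)*d[1])*1e3],1)
def hp(v,f): return 95+v[0]*np.cos(f)+v[1]*np.sin(f),34-v[0]*np.sin(f)+v[1]*np.cos(f)
E
python3 - <<'E'
from h import *
c=bot.camera("top")
for ce,s in blobs(redmask(c["frame"]),60):
    if 240<ce[0]<330: print("jar case",inv(ray(c,ce,.086)),s[4])
h=cv2.cvtColor(c["frame"],cv2.COLOR_RGB2HSV);m=(h[...,2]<50).astype(np.uint8);m[:148]=0;m[172:]=0;m[:,:255]=0;m[:,325:]=0
for ce,s in blobs(m): print("handle",ce,s,inv(ray(c,ce,.26)))
for f in (1.5,1.58,1.65): print(f,hp((-225,50),f))
for x,z in((165,245),(165,320),(150,300)): print(bot.inverse_kinematics(W(x,0,z),DN) is not None)
E
```

```text
jar case [24.1 48.4] 152
jar case [ 22.4 -46.1] 148
jar case [-45.3  48.5] 156
jar case [-47.  -45.9] 150
1.5 (np.float64(128.95887895496958), np.float64(261.9732320692974))
1.58 (np.float64(147.06867956041887), np.float64(258.53029329877614))
1.65 (np.float64(162.64545140421106), np.float64(254.33858696179507))
True
True
True
```

```bash
python3 - <<'E'
from h import *
c=bot.camera("top");g=cv2.cvtColor(c["frame"],cv2.COLOR_RGB2GRAY)
r=g[148:168,268:312];m=(r<90).astype(np.uint8)
ys,xs=np.nonzero(m);print(len(xs),xs.mean()+268,ys.mean()+148,xs.min()+268,xs.max()+268)
print(inv(ray(c,(xs.mean()+268,ys.mean()+148),.258)))
E
```

```text
92 289.0108695652174 157.57608695652175 271 308
[137.6   1. ]
```

```bash
python3 - <<'E'
from h import *
bot.gripper_close(20)
bot.movel(W(100,0,330),.25);bot.movel(W(162,0,325),.2);bot.movel(W(162,0,252),.12);f0=st("behind")["ft_force"]
for f in np.arange(1.54,.79,-.06):
    x,z=hp((-225,50),f);bot.movel(W(x+13,0,z-8),.1)
    d=bot.sense()["ft_force"]-f0
    if np.linalg.norm(d)>30: print("force",f,d);break
st("end phi %.2f"%f)
p=bot.sense()["eef_pos"]; c=bot.camera("side");cv2.imwrite("pics/s2.png",c["frame"][100:300,180:420][:,:,::-1].repeat(3,0).repeat(3,1))
E
```

```text
behind t64.3 [ 0.7026 -0.0581  0.2534] F [ 0.  -0.9  0.4] op 0.0002 gf 0.0 j6 -6
end phi 0.82 t68.1 [ 0.5319 -0.0453  0.2247] F [-0.   0.2  0.2] op -0.0001 gf 0.0 j6 -8
```

View pics/s2.png

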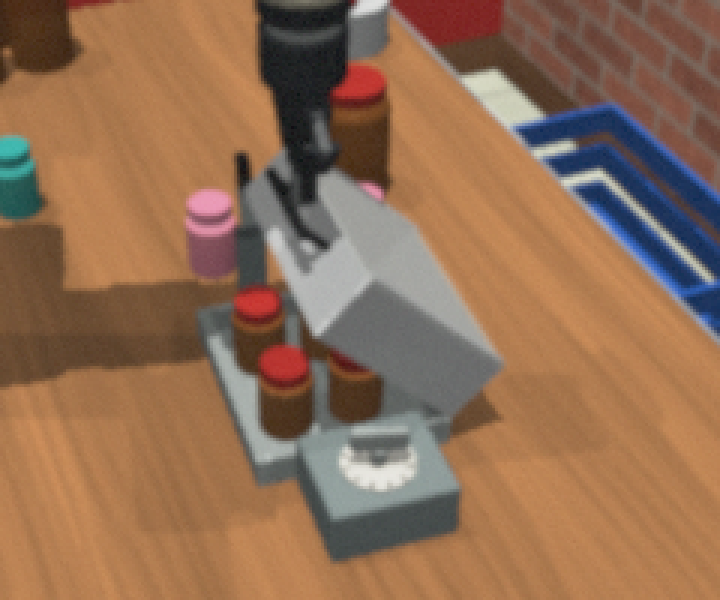

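The hood is about half closed, with the finger hooked behind the handle at (310,205) and the jars undisturbed. Now I'll push it shut from the top.

```bash
python3 - <<'E'
from h import *
q=inv(bot.sense()["eef_pos"]);bot.movel(W(q[0]+4,0,290),.2)
x,z=hp((-160,72),.82);bot.movel(W(x+11,0,z+25),.2);f0=st("above")["ft_force"]
for f in np.arange(.85,.0,-.06):
    x,z=hp((-160,72),f);bot.movel(W(x+11*min(1,f*3),0,z),.1)
    d=bot.sense()["ft_force"]-f0
    if np.linalg.norm(d)>35: print("force",f,d);break
p=W(-65,0,0);pressdown(p[0],p[1],.110,.1025,15);bot.hold(.3);st("shut")
E
```

```text
above t69.2 [ 0.5896 -0.0495  0.2248] F [0.  0.1 0.2] op -0.0002 gf 0.0 j6 -8
press z 0.1050 eef 0.1059 F 15.7
shut t74.8 [ 0.4761 -0.0412  0.1059] F [-5.7  0.8 17.1] op -0.0001 gf 8.4 j6 -9
```

```bash
python3 - <<'E'
from h import *
bot.movel(W(-65,0,270),.25);bot.movel(W(-30,120,280),.25);bot.movel(W(-30,212,270),.25);bot.movel(W(-30,212,152),.2);f0=st("out")["ft_force"]
for y in range(200,92,-6):
    bot.movel(W(-30,y,152),.08);d=bot.sense()["ft_force"]-f0
    if np.linalg.norm(d)>3: print(y,d.round(1))
    if np.linalg.norm(d)>30: break
st()
c=bot.camera("side");cv2.imwrite("pics/s3.png",c["frame"][100:300,180:420][:,:,::-1].repeat(3,0).repeat(3,1))
E
```

```text
out t77.5 [0.5275 0.1671 0.1531] F [0.3 0.1 0. ] op 0.0002 gf 0.0 j6 14
158 [-1.4  0.4  5.1]
152 [-1.1 -0.4  7.8]
 t82.0 [0.5183 0.0535 0.152 ] F [-0.2  0.9  0.4] op 0.0001 gf 0.3 j6 2
```

View pics/s3.png

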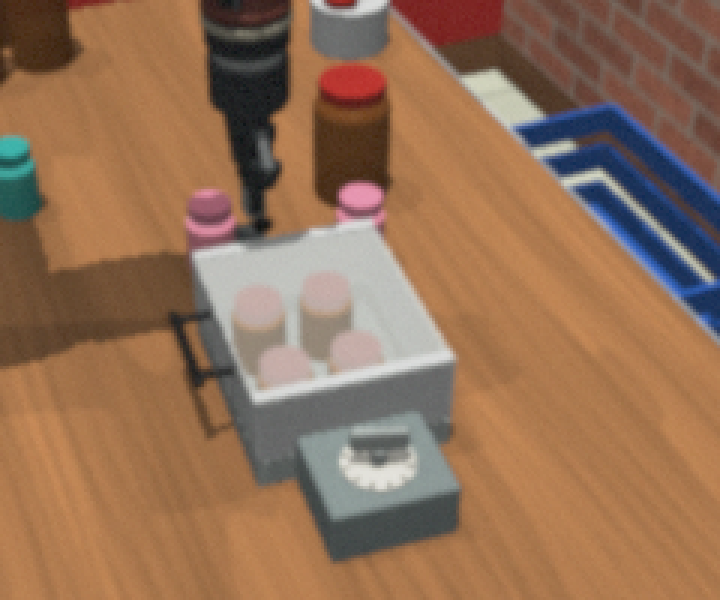

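The hood looks shut and the jars are upright under it. The clamp's state is unclear because the gripper hides it at (258,225), so I'll raise the arm and look.

```bash
python3 - <<'E'
from h import *
bot.movel(W(-30,98,270),.25);bot.movel(W(-120,60,300),.25);st()
c=wcam();a=c["frame"];cv2.imwrite("pics/w4.png",a[:,:,::-1])
print(proj(c,[W(-30,128,114),W(-30,63,116),W(0,-175,102)]).round(0))
E
```

```text
t83.3 [0.4253 0.0226 0.2994] F [ 1.1  0.7 -0.2] op 0.0002 gf 0.0 j6 -3
[[337. 262.]
 [283. 262.]
 [ 95. 279.]]
```

View pics/w4.png

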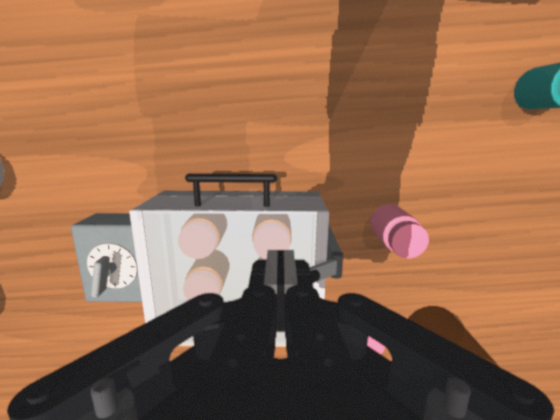

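The clamp's bracket is at (340,263). The arm now points inwards from it towards (315,270), so it has swung over. I'll press it down.

```bash
python3 - <<'E'
from h import *
bot.movel(W(-30,66,230),.25);f0=bot.sense()["ft_force"]
p=W(-30,64,0);bot.movel([*p[:2],.20],.15)
for z in range(196,128,-4):
    bot.movel([*p[:2],z/1000],.08);d=bot.sense()["ft_force"]-f0
    if np.linalg.norm(d)>2.5: print(z,d.round(1))
    if np.linalg.norm(d)>30: break
pressdown(p[0],p[1],.128,.119,15);bot.hold(.3);st("clamp")
bot.movel([*p[:2],.20],.2);bot.movel(W(-130,-60,300),.25);st()
c=wcam();cv2.imwrite("pics/w5.png",c["frame"][:,:,::-1])
print(proj(c,[W(-30,63,116),W(0,-175,102)]).round(0))
E
```

```text
press z 0.1220 eef 0.1234 F 16.9
clamp t90.4 [0.5161 0.0199 0.1234] F [-4.7 -0.9 18.3] op 0.0001 gf 8.9 j6 -2
 t91.8 [ 0.4069 -0.0958  0.2992] F [ 0.7 -0.1  0.2] op -0.0000 gf 0.0 j6 -19
[[382. 270.]
 [190. 286.]]
```

View pics/w5.png

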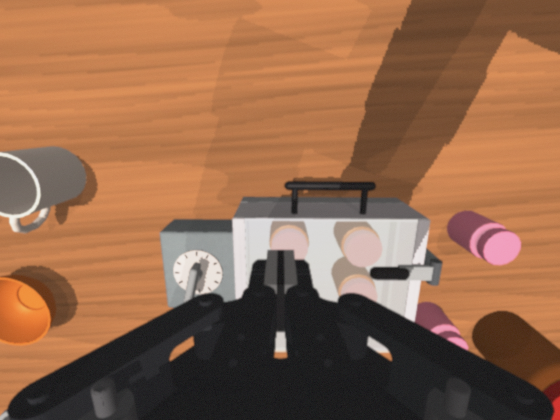

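The clamp arm lies flat on the shut hood at (382,272). The key's wing is at (193,280), at roughly k≈0.3. I'll approach with the tool turned ahead of the wing, at about 0.75, so the open fingers clear the hood's side, and wind from there.

```bash
cat >> h.py <<'E'
def ko(k): return [180,0,(175.754-np.degrees(k)+180)%360-180]
def turn(deg,step=10,tmax=1.5):
    t0=bot.sense()["torque"][2];n=int(np.ceil(deg/step));j=np.array(bot.sense()["joints"])
    for i in range(n):
        j[5]+=deg/n;bot.move_joints(j);s=bot.sense();t=s["torque"][2]-t0
        if abs(t)>tmax: print("torque stop",i);break
    print("turned %.0f"%((i+1)*deg/n),"tz %.2f"%t);st()
E
python3 - <<'E'
from h import *
bot.open();P=lambda z:W(0,-175,z)
bot.move_to(P(200),ko(.75));st("above")
bot.movel(P(74),.12);st("at");bot.gripper_close(35);st("grip")
turn(89)
bot.open();bot.movel(P(200),.2)
c=bot.camera("top")
bot.movel(W(-140,-175,300),.2)
c=wcam();cv2.imwrite("pics/w6.png",c["frame"][:,:,::-1]);st()
E
```

```text
above t93.5 [ 0.5277 -0.22    0.2003] F [1.2 0.8 0.5] op 0.0856 gf 0.0 j6 17
at t94.7 [ 0.5286 -0.2208  0.0748] F [ 1.1 -0.8  0.1] op 0.0856 gf 0.0 j6 17
grip t95.3 [ 0.5286 -0.2205  0.0742] F [3.3 0.8 1.2] op 0.0117 gf 33.2 j6 17
turned 89 tz -0.05
 t97.9 [ 0.53   -0.2205  0.0743] F [ 9.3  1.5 -4.5] op 0.0109 gf 33.7 j6 106
 t100.5 [ 0.3888 -0.2101  0.2991] F [ 0.6 -0.4 -0.6] op 0.0851 gf 0.0 j6 98
```

View pics/w6.png

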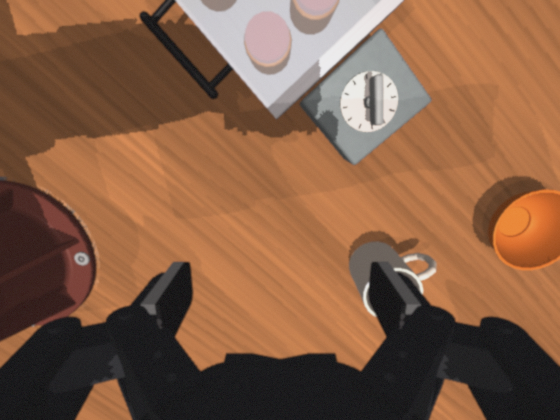

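The key's wing at (376,97) lines up with the tool's axis, so k≈2.3. Now the second stroke, to the stop.

```bash
python3 - <<'E'
from h import *
P=lambda z:W(0,-175,z);bot.move_to(W(0,-175,220),ko(-.84));st("above")
bot.movel(P(74),.12);bot.gripper_close(40);st("grip")
turn(62);turn(24,3,.45)
s=bot.sense();k=np.radians(175.754-s["eef_rot"][2]);print("tool k",k%(2*np.pi),(k+np.pi)%(2*np.pi))
bot.open();st("open");bot.movel(P(200),.2)
bot.move_to([.36,-.15,.30],DN);st()
c=wcam();cv2.imwrite("pics/w7.png",c["frame"][:,:,::-1])
c=bot.camera("top");cv2.imwrite("pics/t7.png",cv2.resize(c["frame"][130:290,135:370],None,fx=3.4,fy=3.4,interpolation=cv2.INTER_CUBIC)[:,:,::-1])
E
```

```text
above t103.0 [ 0.528  -0.2205  0.22  ] F [-0.3  0.4 -0.4] op 0.0848 gf 0.0 j6 -74
grip t105.1 [ 0.529  -0.2215  0.0744] F [ 3.2 -4.4 -1.7] op 0.0106 gf 38.6 j6 -74
turned 62 tz -0.10
 t107.0 [ 0.529  -0.2212  0.0743] F [0.8 2.4 1.3] op 0.0106 gf 39.2 j6 -12
torque stop 6
turned 21 tz 0.90
 t108.8 [ 0.529  -0.221   0.0744] F [0.6 5.1 3.2] op 0.0106 gf 64.6 j6 8
tool k 0.5966898559846647 3.738282509574458
open t109.5 [ 0.5289 -0.2212  0.0743] F [-0.1 -0.4  0.7] op 0.0855 gf 0.0 j6 9
 t111.1 [ 0.3605 -0.1503  0.2993] F [ 0.6 -0.4  0.6] op 0.0854 gf 0.0 j6 -29
```

View pics/w7.png

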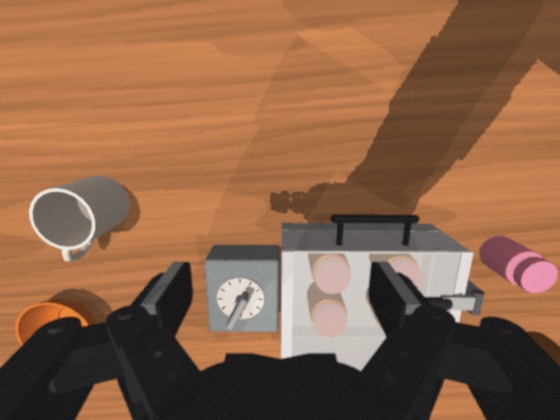

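View pics/t7.png

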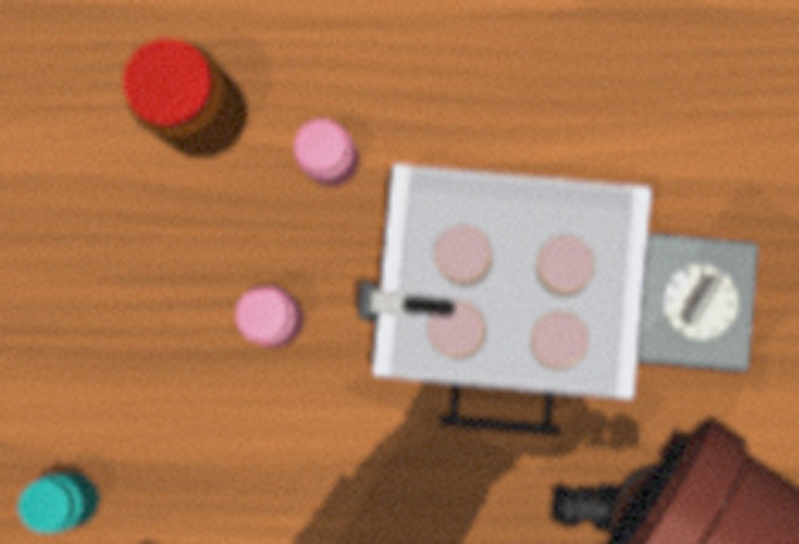

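The clamp is flat at (430,305) and the hood is shut over four upright jars. The wing at (700,298) reads about 3.6 rad, and the torque rise confirmed the stop. I'm handing it in.

```bash
python3 -c "
from station import bot
print(bot.sign_off())"
```

```text
the job is handed in; nothing more can be done
None
```

I handed the job in; the sign-off gave no verdict, but my last pictures and readings show all four jars upright in the tray with caps home, the hood shut, the clamp down and the key at its stop, with the mug, big jar and bowl never touched.

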